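# Shut off the air valve in the bench service box

## Robot

A 6-joint arm with a two-finger parallel gripper is mounted at the origin on the work surface. World frame = base frame: x ahead of the robot, y to its left, z up, the work surface at z = 0. Lengths are in m, angles in rad, forces in N, time in s.
With the tool pointing down it reaches from about 0.375 to 0.975 m from the base axis. Payload 3.8 kg.
Tool frame: the origin (TCP) lies midway between the tips of the shut fingers; the grasp point (between the pads) lies 19 mm behind it; x points along the fingers, y is the direction in which the jaws open and shut, and the axes are right-handed (so a half turn about x gives the same grasp; the last joint's range is limited). The gripper opens to 88 mm and grips with 3 to 60 N. Pads are 18 mm wide; open, the fingers measure 123 mm over their backs; the gripper's body (75 mm by 187 mm) begins 45 mm behind the grasp point.
Start: joints at [-0.037, 0.264, 1.604, -0, 1.274, -0.037], TCP at [0.675, -0, 0.239] pointing down, gripper open.
Joint ranges: [-2.63, 2.63], [-0.94, 2.18], [0.31, 2.57], [-1.31, 4.45], [0, 2.66], [-2.55, 2.55]. Speed limits (rad/s): [2.57, 2.57, 3.14, 3.14, 3.14, 3.14].

## Interface

Orientations are given as a rotation vector (axis times angle).
In Python, from cell import manip, inverse_kinematics, cams, order gives the robot as it stands. Calls block until the motion is done:
- manip.move_pose(position, orientation): joint-space move of the TCP to a pose.
- manip.move_linear(position, rate=0.15, rot=None): straight line of the TCP; rot=None keeps the orientation; rate is the mean speed in m/s.
- manip.set_joints(angles): joint-space move.
- manip.set_gripper(opening, force=None): finger opening in m; force is the grip in N (None keeps the last); returns when the fingers have stopped.
- manip.dwell(seconds).
- inverse_kinematics(position, orientation): joint angles nearest the present ones, or None.
- manip.state(): the state.
- cams.capture(name): name is "scene" or "side" or "wrist"; returns a dict with "image" (384x512x3 uint8, blue, green, red), "z_map" (384x512 float32, m along the optical axis (not along the pixel's ray), 0 where there is no reading), "intrinsics" (3x3 intrinsics, pixels), "k1" (the pictures are not rectified: a ray, as slopes to the right and down, at radius r is drawn at 1 + k1 r^2 times it, then the intrinsics apply), "position" and "orientation" of the camera in the world; the wrist camera has in their place "T_tool_cam" (4x4, takes a point from camera to tool coordinates, whose origin is the TCP and whose axes are the tool frame's). Camera axes: x right, y down, z forward; pixel columns grow to the right and rows downward; lengths in m; the calibration is good to about 2 mm. A picture is of the moment at which its call begins: read the wrist's pose just before it.
A pose or a line that the arm cannot do raises manip.IKError and nothing moves.
- order.close_job(): hands the job in, once; it reports no verdict.
The state is a dict: "clock": time; "joint_pos": joint angles; "joint_velocities": joint speeds; "tau": joint torques, N m; "tool_pos": TCP position; "tcp_rot": TCP orientation; "contact_force": force on the tool from outside, world axes, zero at the start; "moment": the same for the moment, N m; "gripper_width": finger opening in m.
Only numpy, scipy, OpenCV 4.12 (cv2) and the standard library are available. Lean on these libraries where they do the work, as an engineer would, in place of code of your own. Each camera call takes 0.05 s, during which the arm holds its last target.

## Task

The air line to this dental training bench must be shut off: with a fingertip, gently and without gripping anything, push the grey sliding cover of the white service box along its track, all the way over the other bay, then push the orange valve handle that it was hiding clockwise as far as it goes, so that it stands fully across its pipe. Do not lift the cover, leave the cover over the other bay, leave the blue valve handle as it is, and do not disturb the bottle, the jar or the tooth model. Finish with the hand clear of everything.

Things in the scene. Friction and masses are not known exactly. Their poses are not given: they have to be found in the camera images.
- service_box: White box fixed to the bench, 200 (x) by 344 (y, the track's direction), deck 85 mm high. Origin: centre of its underside, at bench height. Two bays open from above at y = +80 and -80 mm, each 150 (x) by 144 (y) inside, floor at 12 mm, 16 mm wall between. An 8 mm wide rim stands 10 mm above the deck along the outer edge (top at 95 mm): it guides the cover and stops it at both ends.
- cover: Grey loose plate, 180 (x) by 158 (y) by 6 mm, 0.3-0.6 kg, lying on the deck, axes as the box's; slides along the box's y with 1-5 N friction. On its middle a raised block 110 (x) by 100 (y), 26 mm high, ribbed: push its side (91 to 117 mm above the bench). Origin: centre of the underside; at the start about y = +83 or -83 mm of the box, hiding the orange handle; end rims stop it at +85 or -85.
- air_valve: Valve with the orange handle, fixed in one bay (which one varies), under the cover at the start. Origin: centre of that bay's floor, 12 mm above the bench; axes as the box's. Pipe along x at y = +12 mm; pipe and valve body stay below 46 mm above the bench. The handle's upright axis is at x = -40, y = +12 mm. The other bay holds a like valve with a blue handle.
- orange_handle_pivot (a point): Point on the orange handle's upright turning axis, at the height of the handle's top (76 mm above the bench, 9 mm below the deck).
- orange_handle_tip (a point): Free end of the orange handle, on its top, 70 mm from the pivot point. The handle is a level bar 12 mm wide and 18 mm high (58 to 76 mm above the bench) with a 26 mm round hub on the pivot.
- orange_handle (a joint): Angle of the orange handle, rad: 0 open (along its pipe, pointing to the box's +x), growing clockwise seen from above to 1.571 fully shut (across the pipe, pointing to the box's -y), where a stop ends it. Starts between 0 and 0.3, friction about 0.12 N m (2 N at the end), stays where it is left.
- blue_handle (a joint): Angle of the blue handle in the other bay, same shape and meaning; starts between 0 and 0.5. To be left alone.
- rinse_bottle: Loose bottle, 56 mm across, 125 mm high, standing beside the +y end of the box. Origin: centre of its underside. To be left alone.
- amber_jar: Loose amber jar with black lid, 48 mm across, 60 mm high, standing on the far (+x) side of the box. Origin: centre of its underside. To be left alone.
- tooth_model: Loose tooth model, an arch of white teeth on a plaster base, 65 by 75 mm, 38 mm high, beside the -y end of the box. Origin: centre of its underside. To be left alone.
- blue_handle_tip (a point): Free end of the blue handle, on its top, 70 mm from its turning axis.

How it is judged:
By the outcome, as a careful person would: the job done as asked, in the order asked, and still so for the second after the job is handed in, with the robot touching nothing.
It also fails if it takes over 50 s, if anything falls off the work surface, if the arm or the gripper's body presses on something with over 40 N, if the wrist force passes 120 N, or if a joint passes its speed limit or range.

## Working session

There is one attempt and no reset: what is moved stays moved. The work goes in short steps, each a Python script; the robot and the scene stay as the last script left them, time stands still between calls to the robot, and variables do not carry over. Pictures are saved under pics/ and viewed, and the job is handed in when it is done.

```bash
ls; mkdir -p pics; cat > h.py <<'E'
import numpy as np, cv2
from scipy.spatial.transform import Rotation as R
from cell import manip, inverse_kinematics, cams, order
def rotm(o):
    o=np.array(o,float)
    return o if o.shape==(3,3) else (R.from_rotvec(o).as_matrix() if o.size==3 else R.from_quat(o).as_matrix())
def campose(c,st=None):
    if 'T_tool_cam' in c:
        T=np.eye(4);T[:3,:3]=rotm(st['tcp_rot']);T[:3,3]=st['tool_pos']
        T=T@np.array(c['T_tool_cam']);return T[:3,:3],T[:3,3]
    return rotm(c['orientation']),np.array(c['position'])
def slopes(c,uv):
    K=np.array(c['intrinsics']);k1=float(c['k1'])
    uv=np.atleast_2d(np.array(uv,float))
    return cv2.undistortPoints(uv[:,None],K,np.array([k1,0,0,0,0.]))[:,0]
def onplane(c,uv,z,st=None):
    Rm,p=campose(c,st);s=slopes(c,uv)
    d=np.c_[s,np.ones(len(s))]@Rm.T
    return p+d*((z-p[2])/d[:,2])[:,None]
def project(c,P,st=None):
    Rm,p=campose(c,st);K=np.array(c['intrinsics'])
    r,_=cv2.Rodrigues(Rm.T)
    return cv2.projectPoints(np.atleast_2d(np.array(P,float)),r,-Rm.T@p,K,np.array([float(c['k1']),0,0,0,0.]))[0][:,0]
def cloud(c,st=None):
    Rm,p=campose(c,st);h,w=c['z_map'].shape
    u,v=np.meshgrid(np.arange(w),np.arange(h))
    s=slopes(c,np.c_[u.ravel(),v.ravel()]);z=c['z_map'].ravel()[:,None]
    P=np.c_[s,np.ones(len(s))]*z@Rm.T+p
    P[z[:,0]==0]=np.nan
    return P.reshape(h,w,3)
E
python3 - <<'E'
from h import *
st=manip.state();print(st['clock'],st['tool_pos'],st['tcp_rot'],st['contact_force'])
for n in ['scene','side','wrist']:
    st=manip.state();c=cams.capture(n);cv2.imwrite(f'pics/{n}0.png',c['image'])
    print(n,campose(c,st),c['k1'])
E
```

```text
pics
0.0 [6.74293190e-01 3.93845428e-05 2.37397717e-01] [ 1.2082057   1.21092279 -1.21077642] [0.17696917 0.23986663 0.40213424]
scene (array([[ 0.61089975,  0.60353528, -0.51239307],
       [ 0.79170747, -0.46497879,  0.3962247 ],
       [ 0.00088368, -0.64771899, -0.76187881]]), array([ 1.15017941, -0.37850316,  0.85510835])) -0.13179112141961596
side (array([[-0.96811433, -0.15660593,  0.19552296],
       [-0.25020724,  0.64277287, -0.72404377],
       [-0.01228731, -0.74987841, -0.66146156]]), array([0.36780093, 0.92238854, 0.92571469])) -0.172848324357748
wrist (array([[ 9.99999686e-01,  9.29369574e-06, -7.92757075e-04],
       [-1.98449357e-04, -9.65164735e-01, -2.61642877e-01],
       [-7.67572801e-04,  2.61642952e-01, -9.65164430e-01]]), array([0.67437235, 0.06757158, 0.38428472])) -0.07021664152054542
```

View pics/scene0.png

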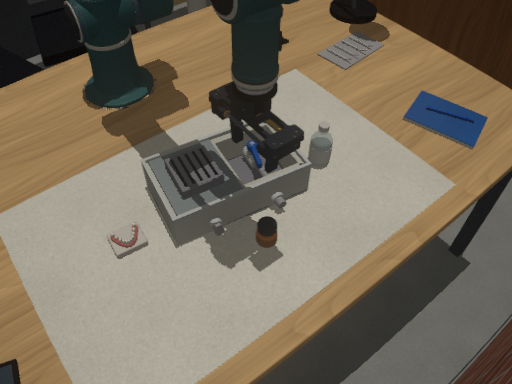

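View pics/side0.png

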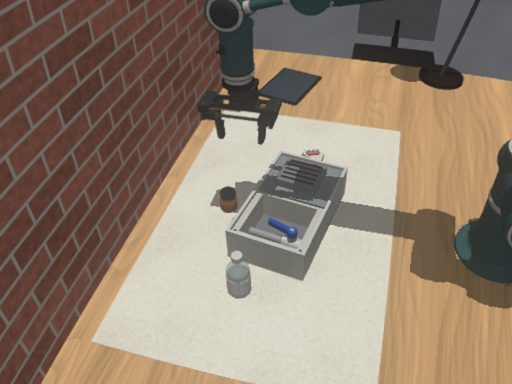

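View pics/wrist0.png

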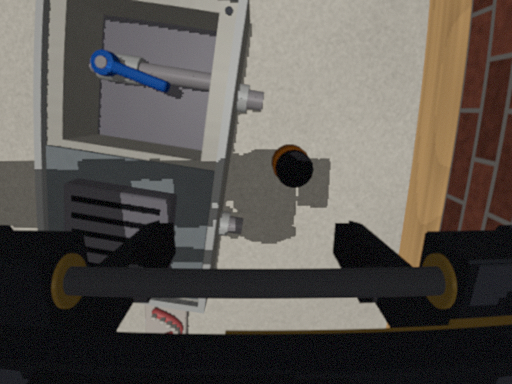

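The side view shows the cover over the −y bay (block near pixel 300,178) and the open +y bay with the blue handle (285,228). The jar is at (228,200), the bottle at (238,275) and the tooth model at (313,155). So the orange handle is in the −y bay, and I push the cover towards +y. Next I measure the box.

```bash
python3 - <<'E'
from h import *
for n in ['scene','side','wrist']:
    st=manip.state();c=cams.capture(n);P=cloud(c,st)
    hh=P[...,2]; roi=(np.abs(P[...,0]-0.6)<0.3)&(np.abs(P[...,1])<0.3)
    m=(hh>0.080)&(hh<0.102)&roi
    m=cv2.morphologyEx(m.astype(np.uint8),cv2.MORPH_OPEN,np.ones((2,2)))
    nl,lab,s,_=cv2.connectedComponentsWithStats(m)
    k=1+np.argmax(s[1:,4]); pts=P[lab==k][:,:2].astype(np.float32)
    r=cv2.minAreaRect(pts);print(n,len(pts),r)
    print(cv2.boxPoints(r), 'ztable',np.nanmedian(hh[roi&(abs(hh)<.02)]))
    b=(hh>0.108)&(hh<0.125)&roi
    nl,lab,s,_=cv2.connectedComponentsWithStats(b.astype(np.uint8))
    for k in range(1,nl):
        if s[k,4]>60:
            q=P[lab==k]; print(' block',s[k],np.median(q,0),cv2.minAreaRect(q[:,:2].astype(np.float32)))
c=cams.capture('side');cv2.imwrite('pics/side_c.png',cv2.resize(c['image'][130:310,190:370],None,fx=3.3,fy=3.3,interpolation=cv2.INTER_CUBIC))
E
```

```text
scene 4735 ((0.5509932041168213, 0.04954229295253754), (0.40066075325012207, 0.1980074644088745), 80.80987548828125)
[[ 0.42126533 -0.13240463]
 [ 0.6167311  -0.16402858]
 [ 0.68072104  0.23148921]
 [ 0.4852553   0.26311317]] ztable -0.00018757018925574798
 block [318 121  12  12  90] [0.61768842 0.26180175 0.12172057] ((0.6140549778938293, 0.2673719823360443), (0.024999244138598442, 0.026650166139006615), 9.729084014892578)
 block [ 164  145   61   50 1727] [ 0.53996212 -0.05858332  0.11573583] ((0.5348764657974243, -0.055336520075798035), (0.10120336711406708, 0.11384247243404388), 81.04595947265625)
side 4100 ((0.4637717306613922, 0.008653521537780762), (0.4892641305923462, 0.18561726808547974), 59.555416107177734)
[[ 0.25980335 -0.15522201]
 [ 0.41982767 -0.24927516]
 [ 0.6677401   0.17252906]
 [ 0.5077158   0.2665822 ]] ztable 0.0020812631521727187
 block [ 276  157   51   34 1120] [ 0.52947203 -0.04886982  0.11845383] ((0.5310121774673462, -0.0561254546046257), (0.10868373513221741, 0.11011378467082977), 81.33289337158203)
 block [230 253  13  11  66] [0.60835144 0.27533134 0.12018451] ((0.6100501418113708, 0.27068352699279785), (0.024918140843510628, 0.01970803365111351), 30.79032325744629)
wrist 21265 ((0.554401695728302, 0.04757115989923477), (0.2966424226760864, 0.20046769082546234), 78.03502655029297)
[[ 0.42559645 -0.07674786]
 [ 0.62170887 -0.11830755]
 [ 0.6832069   0.17189017]
 [ 0.48709452  0.21344987]] ztable 0.0019001114258627994
 block [  64  181  110   86 5396] [ 0.52559704 -0.02932412  0.11756154] ((0.5324977040290833, -0.04968136548995972), (0.08875791728496552, 0.10981787741184235), 80.38138580322266)
```

View pics/side_c.png

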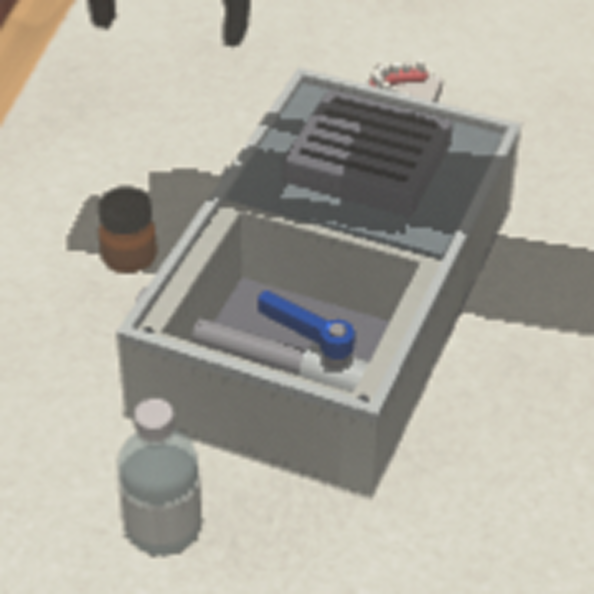

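In the crop, the rim-top outer corners are at about (121,333), (378,404), (300,70) and (521,122). The blue tip is near (262,297). I cast these rays onto z = 0.095.

```bash
python3 - <<'E'
from h import *
c=cams.capture('side')
uv=(np.array([[121,333],[378,404],[521,122],[300,70]])+.5)/3.3-.5+[190,130]
Q=onplane(c,uv,.095)[:,:2];print(Q,[np.linalg.norm(Q[i]-Q[i-1]) for i in range(4)],Q.mean(0))
d=(Q[1]+Q[0]-Q[2]-Q[3]);print('yaw',np.degrees(np.arctan2(d[1],d[0]))-90)
g=cams.capture('scene');im=g['image']
cv2.imwrite('pics/scene_c.png',cv2.resize(im[100:280,90:350],None,fx=3,fy=3,interpolation=cv2.INTER_CUBIC))
for yaw,cx,cy in [(-9.2,*Q.mean(0))]:
  a=np.radians(yaw);M=np.array([[np.cos(a),-np.sin(a)],[np.sin(a),np.cos(a)]])
  L=np.array([[-.1,.172],[.1,.172],[.1,-.172],[-.1,-.172]])@M.T+[cx,cy]
  for n,cc in (('scene',g),('side',c)):
    i2=cc['image'].copy();p=project(cc,np.c_[L,[.095]*4]);print(n,p)
    i2=cv2.resize(i2,None,fx=1.5,fy=1.5);cv2.polylines(i2,[np.int32(p*1.5)],True,(0,0,255),1)
    cv2.imwrite(f'pics/ov_{n}.png',i2[100:450])
E
```

```text
[[ 0.6658478   0.17373777]
 [ 0.47324776  0.19609598]
 [ 0.41661198 -0.13737322]
 [ 0.61198412 -0.16381704]] [np.float64(0.34182531218390855), np.float64(0.19389343829592284), np.float64(0.33824446187649027), np.float64(0.19715361457893488)] [0.54192291 0.01716087]
yaw -9.351138322378574
scene [[265.45543808 112.84793551]
 [308.78722763 162.98089066]
 [169.49739289 220.58521587]
 [137.37638794 159.28183226]]
side [[304.71495327 254.48962901]
 [225.76062426 229.57636857]
 [280.54652421 149.83282123]
 [347.82301492 166.83226803]]
```

View pics/ov_scene.png

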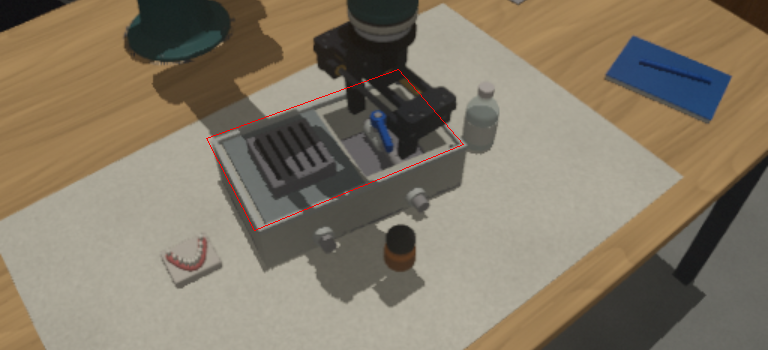

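View pics/ov_side.png

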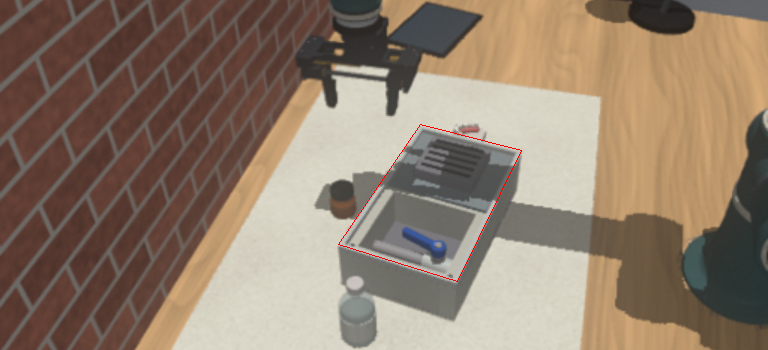

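View pics/scene_c.png

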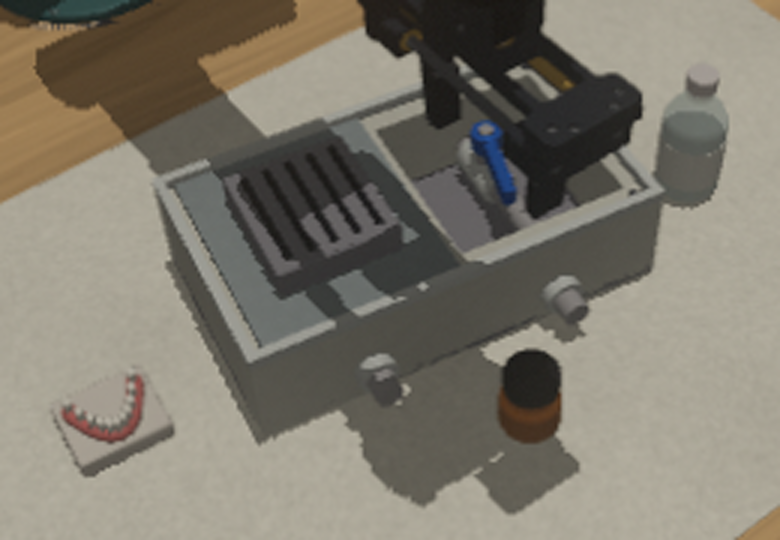

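The scene crop shows three rim corners at (155,183), (255,361) and (663,188). The block-top corners are at about (226,182), (330,122), (402,227) and (277,282).

```bash
python3 - <<'E'
from h import *
g=cams.capture('scene');c=cams.capture('side')
f=lambda a:(np.array(a)+.5)/3-.5+[90,100]
L=onplane(g,f([[155,183],[255,361],[663,188]]),.095)[:,:2];print('scene rim',L)
print('centre',(L[0]+L[2])/2)
d=L[2]-L[1];print('yaw',np.degrees(np.arctan2(d[1],d[0]))-90,np.linalg.norm(d),np.linalg.norm(L[1]-L[0]))
B=onplane(g,f([[226,182],[330,122],[402,227],[277,282]]),.117)[:,:2];print(B,B.mean(0))
s=lambda a:(np.array(a)+.5)/3.3-.5+[190,130]
# block top in side crop
B2=onplane(c,s([[329,94],[449,130],[410,196],[290,155]]),.117)[:,:2];print(B2,B2.mean(0))
T=onplane(c,s([[262,297]]),.076);print('bluetip',T)
E
```

```text
scene rim [[ 0.42541761 -0.13141745]
 [ 0.61839959 -0.15925829]
 [ 0.66927114  0.17581203]]
centre [0.54734437 0.02219729]
yaw -8.632916993641786 0.3389100688761594 0.19497989572313248
[[ 0.47861101 -0.09543545]
 [ 0.47266784  0.00234298]
 [ 0.59623016 -0.01714734]
 [ 0.58461146 -0.11696694]] [ 0.53303012 -0.05680169]
[[ 0.5747239  -0.10841959]
 [ 0.47069479 -0.08502805]
 [ 0.48711922  0.00196762]
 [ 0.58788335 -0.024038  ]] [ 0.53010532 -0.0538795 ]
bluetip [[0.58097146 0.0953013  0.076     ]]
```

Box centre is about (0.545, 0.020) with yaw −9°, and the two views agree to about 4 mm. I close the gripper and approach the −y side of the block.

```bash
cat >> h.py <<'E'
C=np.array([0.545,0.020]);YAW=np.radians(-9.0)
def b2w(x,y,z):
    c,s=np.cos(YAW),np.sin(YAW);return [C[0]+c*x-s*y,C[1]+s*x+c*y,z]
def w2b(p):
    c,s=np.cos(YAW),np.sin(YAW);d=np.array(p[:2])-C;return np.array([c*d[0]+s*d[1],-s*d[0]+c*d[1],p[2]])
R0=np.column_stack([[0,0,-1],[1,0,0],[0,-1,0]]).astype(float) # tool x down, y->world x
def down(th): # jaw axis at world angle th
    return R.from_matrix(R.from_euler('z',th).as_matrix()@R0).as_rotvec()
E
python3 - <<'E'
from h import *
print(rotm(manip.state()['tcp_rot']).round(2))
print(down(YAW), inverse_kinematics(b2w(0,-.150,.19),down(YAW)))
manip.set_gripper(0.0,10)
manip.move_pose(b2w(0,-.150,.19),down(YAW))
manip.move_linear(b2w(0,-.150,.130),0.12)
st=manip.state();print(st['clock'],w2b(st['tool_pos']),st['gripper_width'],st['contact_force'])
for n in ['scene','side']:
    c=cams.capture(n);i=c['image']; i=i[90:280,90:350] if n=='scene' else i[120:300,190:370]
    cv2.imwrite(f'pics/{n}1.png',cv2.resize(i,None,fx=3,fy=3,interpolation=cv2.INTER_CUBIC))
E
```

```text
[[-0.  1. -0.]
 [-0. -0. -1.]
 [-1. -0.  0.]]
[ 1.32396978  1.13077701 -1.32396978] [-0.28733058  0.04002213  1.95264112  0.          1.14892941 -0.13025095]
3.3333 [ 0.00070436 -0.14965827  0.13029046] 0.0008942892504343344 [ 0.04247502 -0.09755002  0.58546071]
```

View pics/scene1.png

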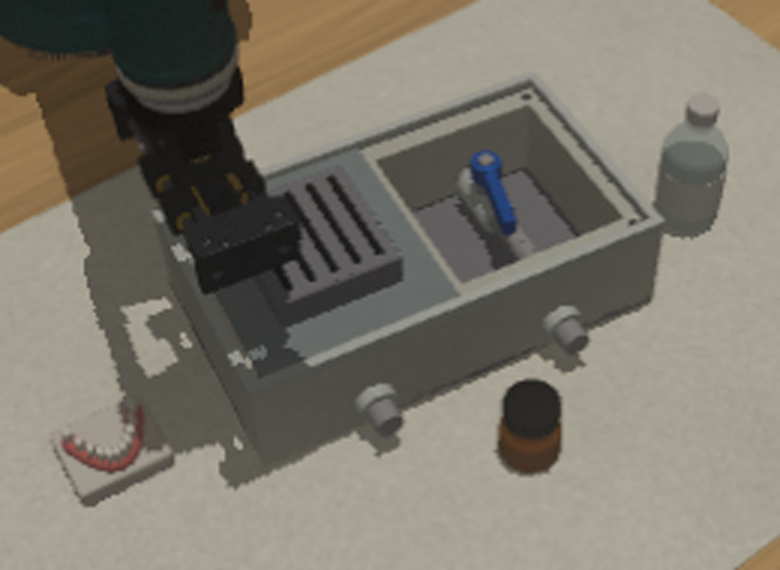

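View pics/side1.png

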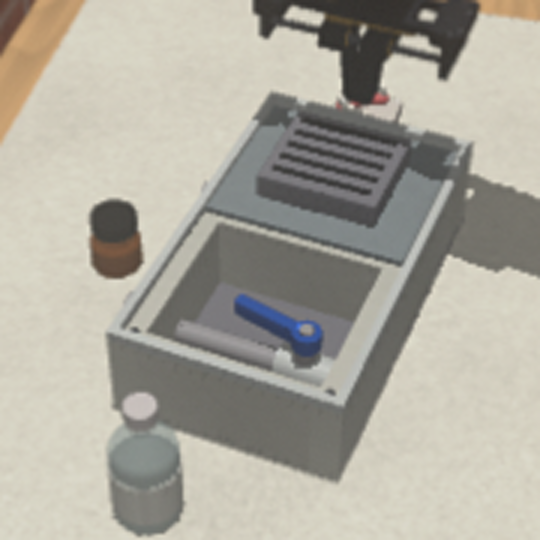

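The finger (side crop, tip near (362,98)) is behind the block and near its middle. I descend in small steps and start pushing while watching the force.

```bash
python3 - <<'E'
from h import *
g=cams.capture('scene')
f=lambda a:(np.array(a)+.5)/3-.5+[90,90]
L=onplane(g,f([[532,77],[255,391],[663,218]]),.095)[:,:2];print(L,(L[0]+L[1])/2)
d=L[0]-L[2];print('yaw',np.degrees(np.arctan2(d[1],d[0]))-180,np.linalg.norm(d))
f0=np.array(manip.state()['contact_force'])
for z in (.115,.106,.102):
    manip.move_linear(b2w(0,-.150,z),0.06)
    f=np.array(manip.state()['contact_force'])-f0;print(z,f.round(2))
    if np.linalg.norm(f)>4: break
else:
  for y in np.arange(-.147,-.119,.003):
    manip.move_linear(b2w(0,y,.102),0.04)
    st=manip.state();f=np.array(st['contact_force'])-f0
    print(round(y,3),f.round(2),w2b(st['tool_pos']).round(4))
    if np.linalg.norm(f)>1.2 : break
print(st['clock'])
E
```

```text
[[ 0.48060686  0.19993931]
 [ 0.61839959 -0.15925829]
 [ 0.66927114  0.17581203]] [0.54950323 0.02034051]
yaw -7.2876989189411745 0.19020077639434974
0.115 [-0.26 -1.14 -0.53]
0.106 [ 0.34 -0.08 -0.55]
0.102 [ 0.58 -0.13 -0.52]
-0.147 [ 0.01 -0.26 -0.56] [ 1.000e-04 -1.468e-01  1.022e-01]
-0.144 [ 0.19 -0.03 -0.12] [ 0.     -0.1438  0.1021]
-0.141 [-0.12 -0.79 -1.46] [-0.     -0.1408  0.102 ]
5.1833
```

```bash
python3 - <<'E'
from h import *
for y in [-.135,-.125,-.115,-.095,-.075,-.055,-.035,-.015,0.0]:
    manip.move_linear(b2w(0,y,.102),0.05)
    st=manip.state();f=np.array(st['contact_force'])
    print(round(y,3),f.round(2),w2b(st['tool_pos']).round(4))
    if np.linalg.norm(f)>10 : break
print(st['clock'])
for n in ['scene','side']:
    c=cams.capture(n);i=c['image']; i=i[90:280,90:350] if n=='scene' else i[120:300,190:370]
    cv2.imwrite(f'pics/{n}2.png',cv2.resize(i,None,fx=3,fy=3,interpolation=cv2.INTER_CUBIC))
E
```

```text
-0.135 [-0.28  0.59 -0.29] [-0.     -0.1346  0.102 ]
-0.125 [-0.17 -0.23  0.17] [-1.000e-04 -1.244e-01  1.020e-01]
-0.115 [-0.29  0.12  0.27] [-0.     -0.1144  0.102 ]
-0.095 [-0.83 -0.89  0.32] [-0.     -0.0944  0.102 ]
-0.075 [0.58 0.38 0.04] [-0.     -0.0744  0.102 ]
-0.055 [0.07 0.31 0.54] [-0.     -0.0544  0.102 ]
-0.035 [-0.27 -0.22  0.07] [-0.     -0.0343  0.102 ]
-0.015 [ 1.31 -0.33 -0.25] [-0.     -0.0144  0.102 ]
0.0 [ 0.21  0.22 -0.1 ] [-0.      0.0006  0.102 ]
9.35
```

View pics/side2.png

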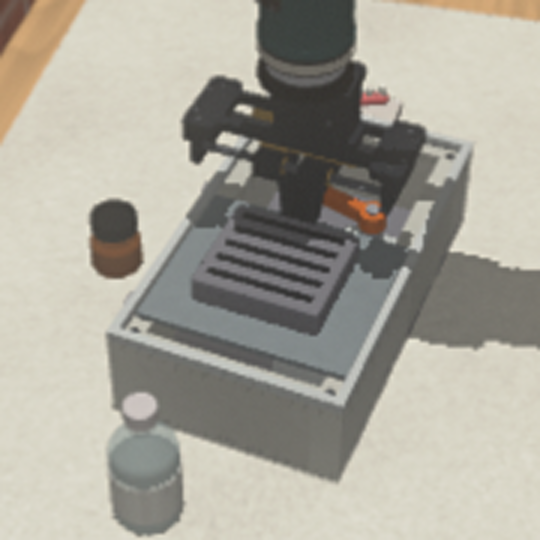

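View pics/scene2.png

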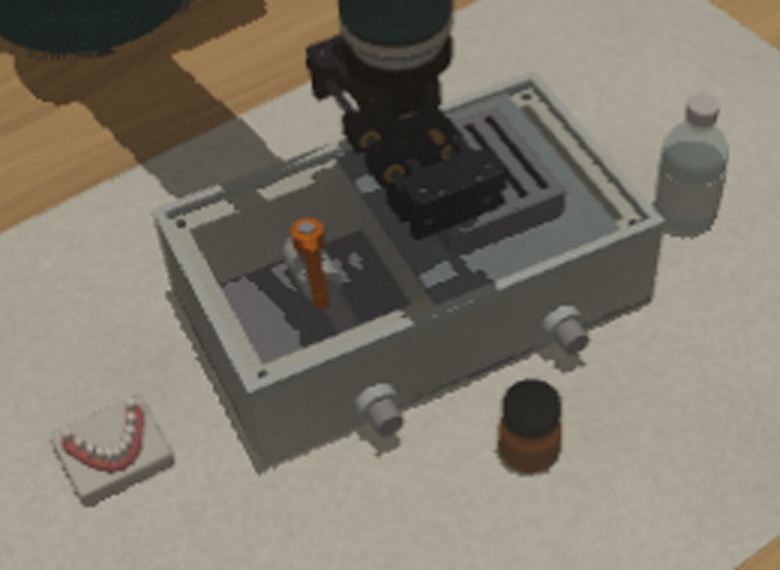

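The cover has slid most of the way and lies flat; about 25 mm remains to the far rim. I creep until the stop shows in the force.

```bash
python3 - <<'E'
from h import *
s=np.array([-np.sin(YAW),np.cos(YAW),0]);hit=0
manip.move_linear(b2w(0,.012,.102),0.05)
for y in np.arange(.014,.042,.002):
    manip.move_linear(b2w(0,y,.102),0.03)
    st=manip.state();f=-np.array(st['contact_force'])@s
    print(round(y,3),f.round(2),w2b(st['tool_pos']).round(4))
    if f>5: break
manip.dwell(.2);st=manip.state();print(st['clock'],st['contact_force'])
c=cams.capture('side');cv2.imwrite('pics/side3.png',cv2.resize(c['image'][120:300,190:370],None,fx=3,fy=3,interpolation=cv2.INTER_CUBIC))
E
```

```text
0.014 -0.91 [0.     0.0142 0.102 ]
0.016 1.54 [-0.      0.0159  0.102 ]
0.018 1.61 [-0.     0.018  0.102]
0.02 1.17 [-0.      0.0202  0.102 ]
0.022 0.91 [0.     0.0223 0.102 ]
0.024 1.58 [0.     0.0242 0.102 ]
0.026 4.81 [-0.0003  0.0253  0.102 ]
0.028 10.66 [-0.0007  0.0256  0.102 ]
12.0417 [-4.00658267 -9.66259584  3.65717246]
```

View pics/side3.png

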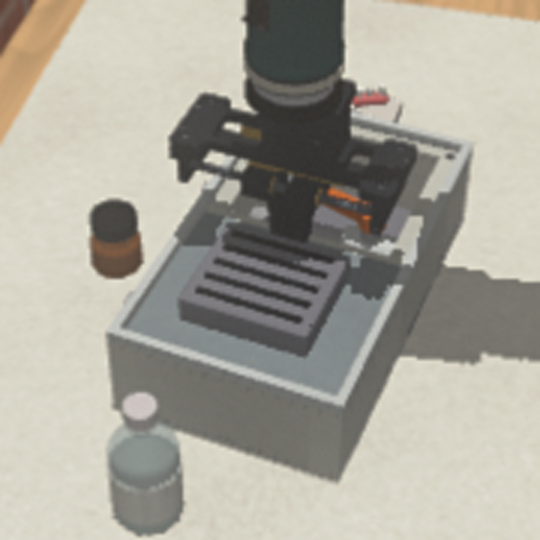

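The cover is against the +y stop: force rose at y ≈ 25.5 mm, where 26 mm was predicted, and the gap has closed in the picture. I back off, rise and measure the orange handle.

```bash
python3 - <<'E'
from h import *
manip.move_linear(b2w(0,.012,.102),0.08)
manip.move_linear(b2w(0.01,-.035,.16),0.15)
st=manip.state();print(st['clock'],st['contact_force'])
c=cams.capture('scene');hsv=cv2.cvtColor(c['image'],cv2.COLOR_BGR2HSV)
m=cv2.inRange(hsv,(3,150,60),(16,255,255));m[:, :130]=0;m[:,240:]=0;m[240:]=0;m[:130]=0
ys,xs=np.where(m>0);P=onplane(c,np.c_[xs,ys],.070);B=np.array([w2b(p) for p in P])
print(len(B),B.min(0),B.max(0))
i=c['image'][120:240,130:260];cv2.imwrite('pics/scene4.png',cv2.resize(i,None,fx=5,fy=5,interpolation=cv2.INTER_CUBIC))
c=cams.capture('side');cv2.imwrite('pics/side4.png',cv2.resize(c['image'][120:300,190:370],None,fx=3,fy=3,interpolation=cv2.INTER_CUBIC))
E
```

```text
13.0917 [ 0.28346809 -0.43797019 -0.81554879]
167 [-0.05555747 -0.08936637  0.07      ] [ 0.03516987 -0.05216875  0.07      ]
```

View pics/scene4.png

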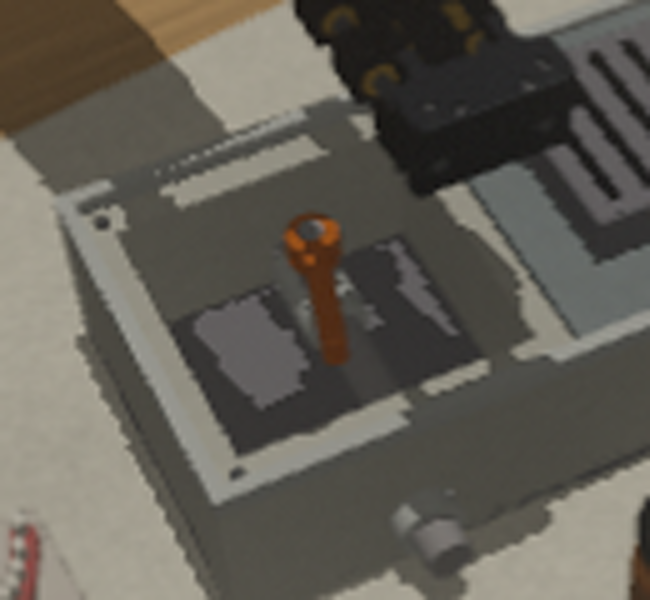

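View pics/side4.png

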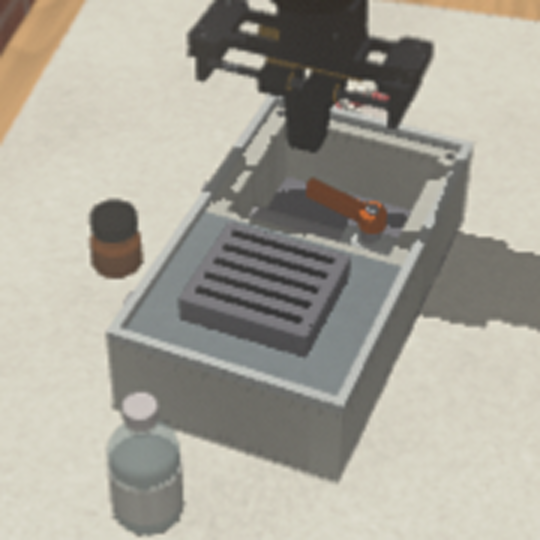

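Orange handle: hub at scene crop (312,231), tip top edge about (336,346). In the side crop the hub is at (372,212) and the tip at (310,182).

```bash
python3 - <<'E'
from h import *
g=cams.capture('scene');c=cams.capture('side')
for cc,uv in ((g,(np.array([[312,231],[336,346]])+.5)/5-.5+[130,120]),(c,(np.array([[372,212],[310,182]])+.5)/3-.5+[190,120])):
    P=onplane(cc,uv,.076);B=np.array([w2b(p) for p in P]);d=B[1]-B[0]
    print(P.round(4),B.round(4),np.linalg.norm(d),'theta',-np.arctan2(d[1],d[0]))
st=manip.state();print(st['joint_pos'])
print([inverse_kinematics(b2w(-.025,-.116,.064),down(YAW+a)) for a in (0,-np.pi/2,np.pi/2)])
E
```

```text
[[ 0.4957 -0.0384  0.076 ]
 [ 0.5615 -0.0684  0.076 ]] [[-0.0395 -0.0654  0.076 ]
 [ 0.0302 -0.0848  0.076 ]] 0.07233639048384667 theta 0.27045855985240264
[[ 0.4928 -0.0394  0.076 ]
 [ 0.5546 -0.0666  0.076 ]] [[-0.0422 -0.0669  0.076 ]
 [ 0.0231 -0.0841  0.076 ]] 0.06749599619656496 theta 0.25748753983716793
[-7.37938874e-02  9.25064008e-02  1.95808155e+00  1.49515507e-04
  1.09328005e+00  8.25259745e-02]
[array([-0.22743357,  0.13422897,  2.11159142,  0.        ,  0.89577227,
       -0.07035393]), array([-0.22743357,  0.13422897,  2.11159142,  0.        ,  0.89577227,
        1.50044239]), array([-2.27433567e-01,  1.34228967e-01,  2.11159142e+00, -4.44089210e-16,
        8.95772271e-01, -1.64115026e+00])]
```

Pivot matches the expected (−40, −68) mm and θ0 ≈ 0.265. I descend on the handle's +y side and follow the arc, keeping the finger's flat side on the bar.

```bash
cat >> h.py <<'E'
def fing(th,off,r=.048,z=.063):
    d=np.array([np.cos(th),-np.sin(th)]);t=np.array([-np.sin(th),-np.cos(th)])
    p=np.array([-.040,-.0675])+r*d-off*t
    return b2w(p[0],p[1],z)
def tanw(th): # push direction in world
    a=np.array(b2w(-np.sin(th),-np.cos(th),0));a[:2]-=C;return a
E
python3 - <<'E'
from h import *
th=.265
manip.move_linear(fing(th,.024,z=.14),0.15,rot=down(YAW-th))
f0=np.array(manip.state()['contact_force']);ok=True
for z in (.10,.08,.063):
    manip.move_linear(fing(th,.024,z=z),0.08)
    f=np.array(manip.state()['contact_force'])-f0;print(z,f.round(2))
    if np.linalg.norm(f)>5: ok=False;break
if ok:
  manip.move_linear(fing(th,.0155),0.05)
  for th in np.arange(.33,1.25,.13):
    manip.move_linear(fing(th,.015),0.05,rot=down(YAW-th))
    st=manip.state();f=-(np.array(st['contact_force']))@tanw(th)
    print(round(th,2),round(f,2),(np.array(st['contact_force'])).round(1))
    if np.linalg.norm(st['contact_force'])>12: break
print(manip.state()['clock'])
for n in ['scene','side']:
    c=cams.capture(n);i=c['image']; i=i[90:280,90:350] if n=='scene' else i[120:300,190:370]
    cv2.imwrite(f'pics/{n}5.png',cv2.resize(i,None,fx=3,fy=3,interpolation=cv2.INTER_CUBIC))
E
```

```text
0.1 [ 0.71 -0.48  0.96]
0.08 [ 0.13 -0.87  1.05]
0.063 [-0.52 -0.52  1.1 ]
0.33 1.95 [0.9 1.7 0.1]
0.46 1.91 [1.1 1.6 1.6]
0.59 2.42 [0.9 2.4 0.8]
0.72 1.59 [1.3 0.9 0.9]
0.85 0.78 [ 1.2 -0.5 -0.8]
0.98 0.16 [ 0.5 -0.7  0.8]
1.11 0.64 [ 0.6  0.2 -0.1]
1.24 0.27 [0.2 0.6 0.5]
17.6667
```

View pics/scene5.png

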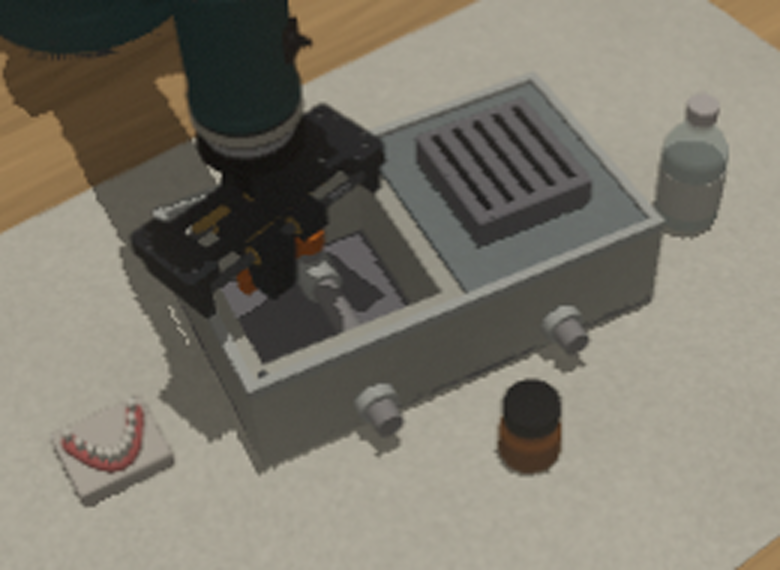

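View pics/side5.png

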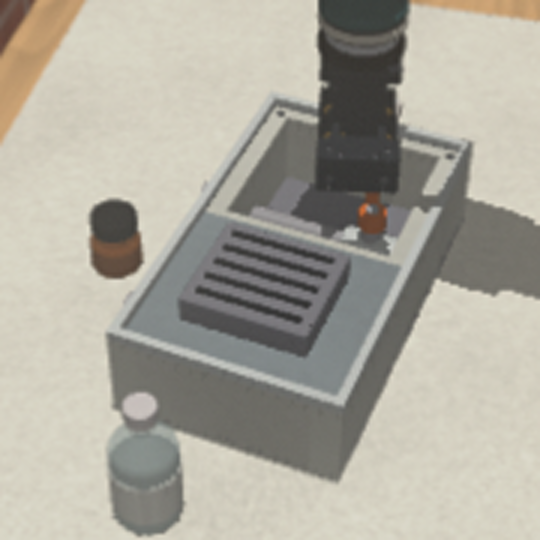

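The handle is following (tip at scene crop (245,283), hub at (310,243)). I creep to the stop.

```bash
python3 - <<'E'
from h import *
for th in np.arange(1.29,1.76,.04):
    manip.move_linear(fing(th,.015),0.04,rot=down(YAW-min(th,1.571)))
    st=manip.state();f=-np.array(st['contact_force'])@tanw(th)
    print(round(th,2),round(f,2),np.array(st['contact_force']).round(1),w2b(st['tool_pos']).round(4))
    if f>7: break
manip.dwell(.2);st=manip.state();print(st['clock'],st['contact_force'])
E
```

```text
1.29 0.22 [ 0.1  0.6 -1. ] [-0.0123 -0.1093  0.0629]
1.33 0.56 [ 0.4  1.6 -0.9] [-0.0139 -0.1104  0.063 ]
1.37 2.01 [ 2.  -0.5 -0.2] [-0.0156 -0.1115  0.063 ]
1.41 1.33 [1.3 0.3 0.2] [-0.0174 -0.1126  0.0631]
1.45 1.47 [ 1.4 -0.9  0. ] [-0.0192 -0.1135  0.0631]
1.49 1.18 [ 1.1 -1.5 -0.4] [-0.0211 -0.1142  0.0631]
1.53 0.68 [ 0.6 -1.   0.9] [-0.023  -0.1149  0.0631]
1.57 2.76 [ 2.7 -0.7  0. ] [-0.025  -0.1155  0.063 ]
1.61 3.19 [ 3.4  0.6 -0. ] [-0.0264 -0.1158  0.0632]
1.65 7.98 [ 8.8  2.5 -5. ] [-0.0266 -0.1159  0.0634]
20.4667 [ 9.10001098  1.28940428 -4.72130536]
```

Firm stop reached. I back the finger off the bar, rise, move clear and check.

```bash
python3 - <<'E'
from h import *
manip.move_linear(b2w(-.008,-.115,.064),0.06)
manip.move_linear(b2w(-.008,-.115,.20),0.15)
manip.move_linear(b2w(-.01,-.17,.33),0.2)
st=manip.state();print(st['clock'],st['tool_pos'],np.round(st['contact_force'],2))
for n in ['scene','side','wrist']:
    c=cams.capture(n);i=c['image']; i=i[90:280,90:350] if n=='scene' else i[120:300,190:370] if n=='side' else i
    cv2.imwrite(f'pics/{n}6.png',cv2.resize(i,None,fx=3 if n!='wrist' else 1.5,fy=3 if n!='wrist' else 1.5,interpolation=cv2.INTER_CUBIC))
E
```

```text
22.8833 [ 0.50786007 -0.14593914  0.32831472] [-0.2  -0.49 -0.22]
```

View pics/scene6.png

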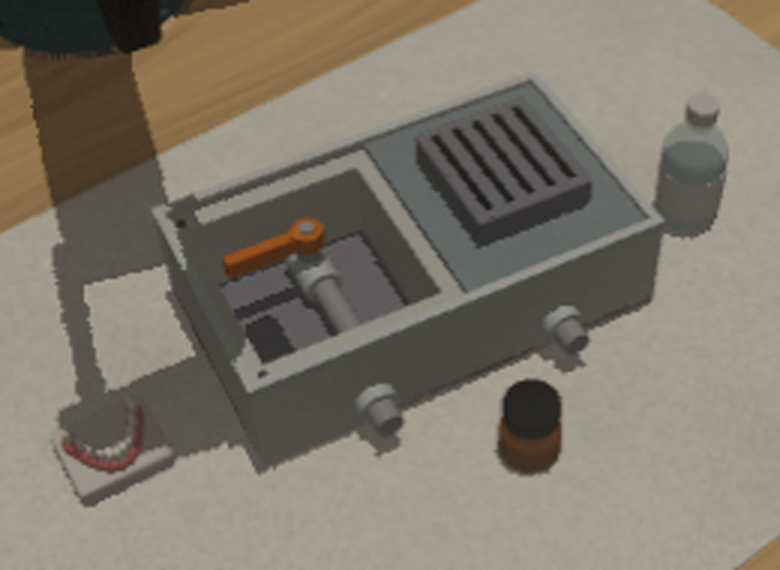

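View pics/side6.png

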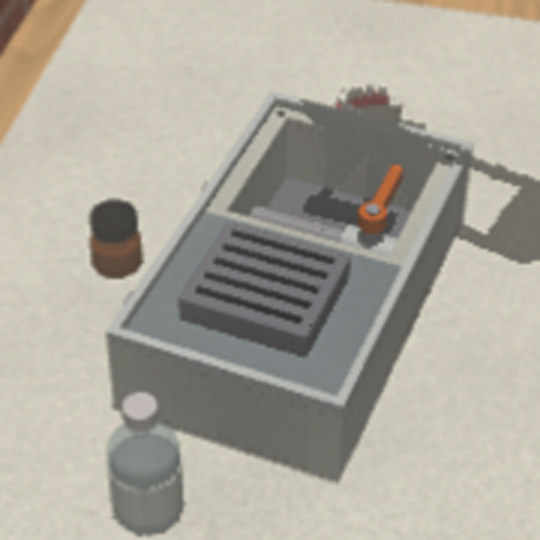

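View pics/wrist6.png

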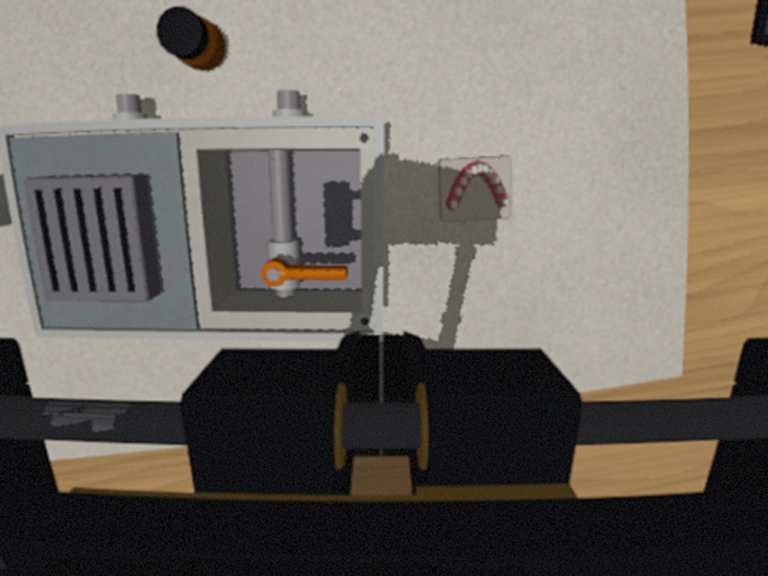

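The wrist view shows the orange bar running (274,272) to (347,272), square to its pipe. The cover lies flat against the +y rim. The bottle, jar and tooth model are at the same pixels as before. I hand the job in.

```bash
python3 -c "
from h import *
order.close_job()"
```

```text
the job is handed in; nothing more can be done
```

I handed the job in at about 23 s: the cover is over the other bay and the orange handle is fully across its pipe. I pushed both with the shut fingertips and gripped nothing.

- **Cover:** it slid to the +y end stop. The stop showed at about 11 N, within 1 mm of where I expected it, and the last pictures show the cover lying flat against the end rim.
- **Orange handle:** I pushed it clockwise from about 0.26 rad until it met its stop at about 8 N along the push (about 10 N in all). In the last wrist picture it stands square to its pipe.
- **Other things:** the bottle, jar and tooth model look unmoved. The hand finished clear, with the tip 0.33 m above the bench and no force on it beyond noise.
- **What I could not check or what disagreed:** the blue handle is now hidden under the cover, so I could not look at it again, but the finger never entered that bay. The camera views disagreed by about 4 mm on the box's position and 2° on its angle, but both contacts landed within about 2 mm of the values I used.

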